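Tip the parts pot out into its tray

ROBOT

A 7-joint arm with a two-finger parallel gripper is mounted at the origin on a cart in front of the work surface, level with it; the furniture and walls round the work are solid. World frame = base frame: x ahead of the robot, y to its left, z up, the work surface at z = 0. Lengths are in m, angles in rad, forces in N, time in s.
With the tool pointing down it reaches from about 0.4 to 0.85 m from the base axis. Payload 4.5 kg.
Tool frame: the origin (TCP) lies on the centre line of the jaws, within the pads' length; the fingertips stand r.tip_extent ahead of it and the grasp point (between the pads) is the TCP (r.tip_extent is the distance from the TCP to the fingertips, in m); z points along the fingers, y is the line along which they close (so a half turn about z gives the same grasp; the last joint's range is limited). The gripper opens to 88 mm and grips with 3 to 60 N. Pads are 18 mm wide; open, the fingers measure 123 mm over their backs; the gripper's body (75 mm by 187 mm) begins 45 mm behind the grasp point.
Start: joints at [1.172, 0.689, -0.195, 1.565, 0.157, 0.902, -0.215], TCP at [0.262, -0.567, 0.258] pointing down, gripper open.
Joint ranges: [-3.01, 3.01], [-0.46, 2.08], [-1.47, 1.51], [0.13, 2.56], [-1, 4.14], [0.04, 2.09], [-2.66, 2.66]. Speed limits (rad/s): [2.57, 2.57, 3.14, 3.14, 3.14, 3.14, 3.14].

INTERFACE

Orientations are given as a unit quaternion [x, y, z, w].
In Python, from plant import sensors, vision, finish_job, r gives the robot as it stands. The module is installed in compiled form; this text tells all that it offers.
- The arm moves only by the tool step_arm, never from a script. Its argument "steps" is a list of rows, each a list of 2 entries, a list of its own where there are three numbers: the shift along the tool's x, y, z in cm, then the turn, a rotation vector about the tool's x, y, z in degrees. A call has 1 to 12 rows; each row shifts and turns the commanded pose from where the row before left it, along the tool's axes as they then stand; what a row does not reach is not made up. A row lasts 1/8 s, in which the tool goes at most 62.5 mm and 10.7 degrees, less where a joint would pass 70% of its speed; a pose out of reach is approached as far as the arm can. A call with a gripper value outside its range is refused whole. "claw" is the opening, from -1 (shut) to 1 (fully open), set as the call begins (left out, the last holds). The fingers move at their own pace and stop on an object; "grip_force" is the grip in N (left out, the last holds). Time passes only in rows, so rows that do not move let the fingers close. It gives the time, the measured TCP pose, the force, the opening and the grip force at its end, in the units of the state.
- sensors.get_state(): the state, without advancing time (a new reading comes with each control period).
- vision.snapshot(name): name is "scene" or "side" or "wrist"; returns a dict with "img" (420x560x3 uint8, red, green, blue), "fx", "fy", "cx", "cy" (pixels), "position" and "rotation" of the camera in the world. Camera axes: x right, y down, z forward; pixel columns grow to the right and rows downward; lengths in m; the calibration is good to about 2 mm. A picture is of the moment at which its call begins. There is no depth.
- finish_job(): hands the job in; it is judged then, once.
The state is a dict: "clock": time; "q": joint angles; "qd": joint speeds; "joint_torque": joint torques, N m; "tool_pos": TCP position; "eef_rot": TCP orientation; "contact_force": force on the tool from outside, world axes, zero at the start; "moment": the same for the moment, N m; "opening": opening from 0.0 (shut) to 1.0 (fully open); "finger_force": force on a finger pad.
Only numpy, scipy, OpenCV 4.12 (cv2) and the standard library are available. Lean on these libraries where they do the work, as an engineer would, in place of code of your own. Each camera call takes 0.05 s, during which the arm holds its last target. There are 200 camera calls.

TASK

Two small steel pots hang in stands on the bench, each with a crank handle and a tray low beside it. Turn the pot that has salvaged parts in it by its crank until all three parts have tipped out into the tray it tips towards, then turn it back so that it stands upright. Leave the empty pot as it is.

Things in the scene. Friction and masses are not known exactly. Their poses are not given: they have to be found in the camera images.
- full_stand: Fixed grey stand of the pot that holds the parts. Origin: on the bench, midway between its two posts (111 mm high, 115 mm over their outsides). z is up, y runs along the axle, x points away from the tray (the pot tips towards -x). The axle lies 105 mm straight above the origin, parallel to y. A low base plate reaches 80 mm towards +x.
- full_pot (a joint): Turn of the full pot about its axle (rad): 0 upright against a stop, growing as the mouth tips to the tray, 2.2 at the other stop, mouth well down. Plain steel cone-shaped pot, rim 90 mm wide and 45 mm above the axle, bottom 60 mm wide and 25 mm below it, wall 3 mm. Stiff axle (0.15 N m, 2 N at the crank): it stays where left. Parts slide out only well past a quarter turn.
- full_grip (a point): Middle of its crank grip: round black bar 12 mm thick, 64 mm long, parallel to the axle, outside the post on the stand's -y side (66 to 130 mm out), 70 mm from the axle. At joint value q it is at x = 0.07 sin(1.1 - q), y = -0.100, z = 0.105 + 0.07 cos(1.1 - q) m in the stand's frame: over the top, from the +x to the -x side. The bar can turn in a light grip (15 N).
- full_tray: The fixed open grey tray that the full pot tips towards, 170 (x) x 130 (y) x 30 mm high, wall 4 mm. Origin: centre of its underside, on the bench. Its axes are parallel to the stand's.
- heatsink: Finned heatsink, 26 x 32 x 14 mm, in the full pot at the start. Origin: centre of its underside.
- toroid: Copper-wound ring coil, 24 mm across, 11 mm high, in the full pot at the start. Origin: centre of its underside.
- dc_adapter: Small plug adapter (square terminal block with a black barrel), 14 x 30 x 12 mm, in the full pot at the start. Origin: centre of its underside.
- empty_pot (a joint): Turn of the other, empty pot about its axle in rad, 0 = upright: a stand, pot, crank and tray of just the same make, to be left alone.

How it is judged:
On the way, in this order (a step that is already met when the one before it is completed fails the run):
1. the full pot is tipped at least 80 degrees towards its tray (value of joint full_pot above 1.4 rad), for 0.1 s.
2. all three parts lie in the tray while the pot is still tipped (value of joint full_pot above 0.5 rad and x of heatsink in the frame of full_tray between -0.083 and 0.083 m and y of heatsink in the frame of full_tray between -0.063 and 0.063 m and z of each of heatsink, toroid, dc_adapter in the frame of full_tray below 0.04 m and x of toroid in the frame of full_tray between -0.083 and 0.083 m and y of toroid in the frame of full_tray between -0.063 and 0.063 m and x of dc_adapter in the frame of full_tray between -0.083 and 0.083 m and y of dc_adapter in the frame of full_tray between -0.063 and 0.063 m), for 0.2 s.
At the end, for the whole second after the job is handed in: Heatsink, coil and adapter lie at rest inside the full pot's tray (origins within its inner walls and less than 40 mm above the bench), and the pot is back upright within 0.2 rad (11 degrees) (x of heatsink in the frame of full_tray between -0.083 and 0.083 m and y of heatsink in the frame of full_tray between -0.063 and 0.063 m and z of each of heatsink, toroid, dc_adapter in the frame of full_tray below 0.04 m and x of toroid in the frame of full_tray between -0.083 and 0.083 m and y of toroid in the frame of full_tray between -0.063 and 0.063 m and x of dc_adapter in the frame of full_tray between -0.083 and 0.083 m and y of dc_adapter in the frame of full_tray between -0.063 and 0.063 m and value of joint full_pot below 0.2 rad and linear speed of each of heatsink, toroid, dc_adapter below 0.03 m/s); the robot touches nothing.
It fails at once if the empty pot is turned by more than 0.2 rad (value of joint empty_pot above 0.2 rad).
It also fails if it takes over 45 s, if anything falls off the work surface, if the arm or the gripper's body presses on something with over 40 N, if the wrist force passes 120 N, or if a joint passes its speed limit or range.

## Working session

There is one attempt and no reset: what is moved stays moved. The work goes in short steps, Python scripts to look and compute and a tool call to move; the robot and the scene stay as the last step left them, time stands still between calls to the robot, and variables do not carry over. Pictures are saved under pics/ and viewed, at most 10 in all, crops included, and the job is handed in when it is done.

Besides the shell and the picture viewer there is one more tool, called after ">>>" by a JSON object that holds its "name" and its "arguments". step_arm: Moves the arm, as the interface text tells. Its arguments: {"type":"object","properties":{"steps":{"type":"array"},"claw":{"type":"number"},"grip_force":{"type":"number"}},"required":["steps"]}

```bash
mkdir -p pics; python3 - <<'E'
from plant import sensors, vision, r
import cv2,json
for n in ("scene","side"):
    s=vision.snapshot(n); cv2.imwrite(f"pics/{n}0.png",s["img"][:,:,::-1])
    print(n,s["fx"],s["fy"],s["cx"],s["cy"],s["position"],s["rotation"])
    json.dump({k:(v.tolist() if hasattr(v,'tolist') else v) for k,v in s.items() if k!="img"},open(f"{n}.json","w"),default=list)
print(sensors.get_state(),r.tip_extent)
E
```

```text
scene 396.88101201610954 396.88101201610954 275.9047164090194 206.54582438954245 [-0.03496861 -0.37580141  0.60830398] [ 0.78052251 -0.42803725  0.22282042 -0.39739122]
side 393.69114620379565 393.69114620379565 274.8500810188525 208.5876429366271 [0.45423344 0.66977021 0.56752971] [-0.05503675  0.87753692 -0.47452205  0.04157802]
{'clock': 0.1, 'q': array([ 1.17178823,  0.68992038, -0.19456847,  1.56622598,  0.15730214,
        0.90252905, -0.2151154 ]), 'qd': array([ 0.00035121, -0.00209204,  0.00053032, -0.00247772,  0.00038657,
        0.00159063,  0.00105974]), 'joint_torque': array([-3.05907815e-03, -5.28504002e+01, -1.27127666e+00, -1.53839582e+01,
       -5.25293592e-02,  2.00318274e-03,  4.97040719e-05]), 'tool_pos': array([ 0.26189522, -0.56688481,  0.25698254]), 'eef_rot': array([ 9.76665026e-01,  2.14766650e-01, -2.27814694e-04, -8.12860417e-04]), 'contact_force': array([1.0963618 , 0.39837982, 0.60935438]), 'moment': array([-0.05345375, -0.04347243,  0.00096176]), 'finger_force': 0.0, 'opening': 0.9976787814607684} 0.019
```

View pics/scene0.png

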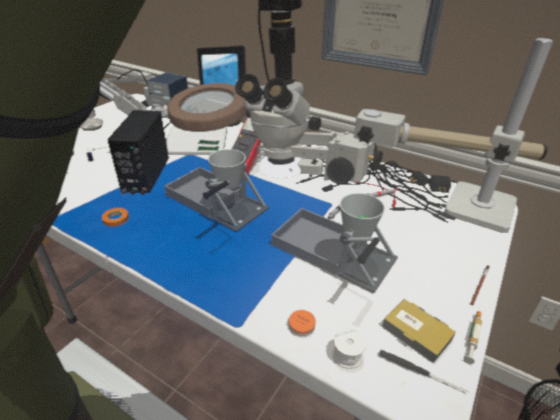

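View pics/side0.png

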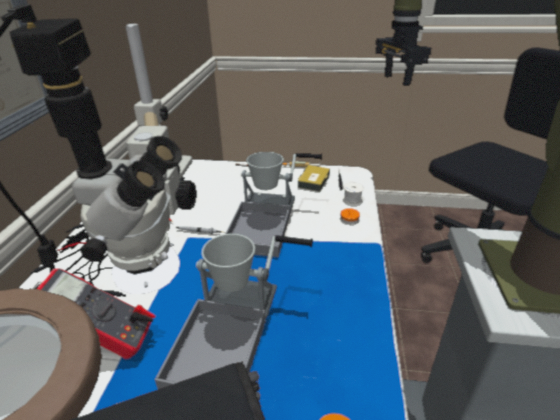

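The scene shows two pots, at (227,170) and (361,215), with the trays to their left. The side camera sees them at (229,260) and (265,170). Next I'll enlarge both views.

```bash
python3 - <<'E'
import cv2,numpy as np
a=cv2.imread("pics/scene0.png");b=cv2.imread("pics/side0.png")
f=lambda i,x,y,w,h,k:cv2.resize(i[y:y+h,x:x+w],None,fx=k,fy=k,interpolation=cv2.INTER_CUBIC)
cv2.imwrite("pics/sc.png",f(a,265,185,140,105,5.7))
c=np.hstack([f(a,160,140,120,100,3.3),f(b,215,140,120,100,3.3)])
d=np.hstack([f(b,155,225,160,80,3.3)]); d=np.pad(d,((0,0),(0,c.shape[1]-d.shape[1]),(0,0)))
cv2.imwrite("pics/mix.png",np.vstack([c,d]))
E
```

```text
(no output)
```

View pics/sc.png

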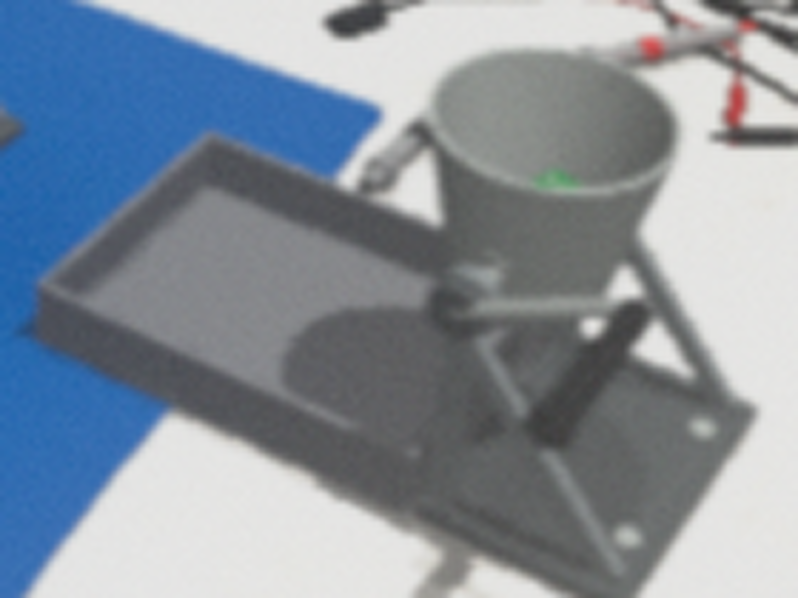

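View pics/mix.png

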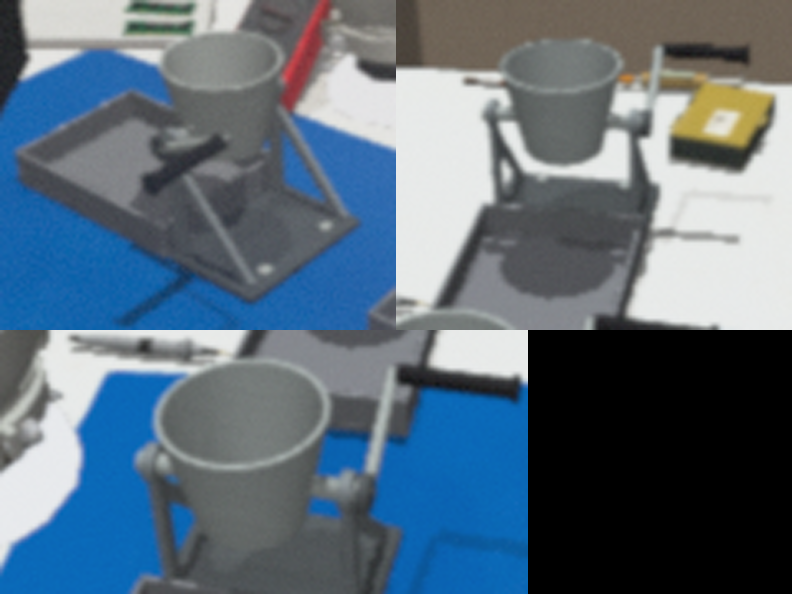

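The right pot (scene 361,215) shows green inside (adapter or coil at about 363,217), so it is the full one. The left pot looks empty in both views. Next I'll fit the stand pose.

```bash
cat >h.py <<'E'
import json,numpy as np
from scipy.spatial.transform import Rotation as R
def proj(c,P):
    p=R.from_quat(c["rotation"]).inv().apply(np.atleast_2d(P)-c["position"])
    return np.c_[c["fx"]*p[:,0]/p[:,2]+c["cx"],c["fy"]*p[:,1]/p[:,2]+c["cy"]]
SC,SI=[json.load(open(n+".json")) for n in("scene","side")]
E
python3 - <<'E'
from h import *
from scipy.optimize import least_squares
th=np.linspace(0,2*np.pi,180)
rim=np.c_[.045*np.cos(th),.045*np.sin(th),.15+0*th]
gi=[.0624,-.066,.1367];go=[.0624,-.130,.1367]
def W(v,P):
    return R.from_euler('z',v[2]).apply(np.atleast_2d(P))+[v[0],v[1],0]
A=lambda x,y:np.array([x/5.7+265,y/5.7+185])
B=lambda x,y:np.array([(x-396)/3.3+215,y/3.3+140])
def f(v):
    e=[]
    e.append(proj(SC,W(v,gi))[0]-A(635,308));e.append(proj(SC,W(v,go))[0]-A(550,430))
    e.append(proj(SI,W(v,gi))[0]-B(662,50));e.append(proj(SI,W(v,go))[0]-B(748,54))
    p=proj(SC,W(v,rim));e.append((p.min(0)+p.max(0))/2-A(554,121))
    p=proj(SI,W(v,rim));e.append((p.min(0)+p.max(0))/2-B(561,68))
    e.append(proj(SC,W(v,[v[3]-.085,-.065,.03]))[0]-A(40,290))
    e.append(proj(SC,W(v,[v[3]-.085,.065,.03]))[0]-A(212,135))
    return np.ravel(e)
s=least_squares(f,[.5,-.5,-1.57,-.12],loss='soft_l1',x_scale=.05)
print(s.x,np.degrees(s.x[2]));print(f(s.x).reshape(-1,2).round(1))
v=s.x
for q in(0,.5,1,1.5,2,2.2):print(q,W(v,[.07*np.sin(1.1-q),-.1,.105+.07*np.cos(1.1-q)]).round(4), W(v,[.07*np.sin(1.1-q),-.112,.105+.07*np.cos(1.1-q)]).round(4))
from plant import sensors
t=sensors.get_state();print(R.from_quat(t["eef_rot"]).as_matrix().round(3))
np.save("v.npy",v)
E
```

```text
[ 0.60195072 -0.17903137 -1.61461439 -0.08703248] -92.51058996768613
[[ 0.1  0.2]
 [ 0.1 -1.4]
 [ 0.6 -0.8]
 [-0.1 -0.5]
 [-0.6 -0.9]
 [ 0.7 -1.5]
 [-0.   0.1]
 [ 0.1 -0.3]]
0 [[ 0.4993 -0.237   0.1368]] [[ 0.4873 -0.2364  0.1368]]
0.5 [[ 0.5003 -0.2141  0.1628]] [[ 0.4883 -0.2136  0.1628]]
1 [[ 0.5017 -0.1816  0.1747]] [[ 0.4898 -0.1811  0.1747]]
1.5 [[ 0.5032 -0.1474  0.1695]] [[ 0.4913 -0.1469  0.1695]]
2 [[ 0.5044 -0.1199  0.1485]] [[ 0.4925 -0.1193  0.1485]]
2.2 [[ 0.5048 -0.1123  0.1368]] [[ 0.4928 -0.1118  0.1368]]
[[ 0.908  0.42  -0.001]
 [ 0.42  -0.908  0.001]
 [-0.    -0.002 -1.   ]]
```

Good fit: stand at (0.602, -0.179), yaw -92.5°. First I align the tool and go above the grip.

>>> {"name": "step_arm", "arguments": {"steps": [[[0,0,0],[0,0,9.1]],[[0,0,0],[0,0,9.1]],[[0,0,0],[0,0,9.1]],[[2.3,-3.8,0],[0,0,0]],[[2.3,-3.8,0],[0,0,0]],[[2.3,-3.8,0],[0,0,0]],[[2.3,-3.8,0],[0,0,0]],[[2.3,-3.8,0],[0,0,0]],[[2.3,-3.8,0],[0,0,0]],[[2.3,-3.8,0],[0,0,0]],[[2.3,-3.8,0],[0,0,0]],[[2.3,-3.4,0],[0,0,0]]], "claw": 1, "grip_force": 15}}

```text
clock: 1.6
tool_pos: [0.4842, -0.2371, 0.2575]
eef_rot: [1.0, -0.022, -0.0, -0.0]
contact_force: [0.2, -0.1, -0.2]
opening: 0.999
finger_force: 0.0
```

```bash
cat >st.py <<'E'
from h import *
from plant import sensors
def show():
    v=np.load("v.npy");t=sensors.get_state();S=R.from_euler('z',v[2])
    M=R.from_quat(t["eef_rot"])
    p=S.inv().apply(np.array(t["tool_pos"])-[v[0],v[1],0])
    a=1.1-np.arctan2(p[0],p[2]-.105)
    print("clock",t["clock"],"stand-frame TCP",p.round(4),"r",np.hypot(p[0],p[2]-.105).round(4),"q_est",a.round(3))
    print("tool axes in stand\n",(S.inv()*M).as_matrix().round(3),"open",t["opening"],"F",np.round(t["contact_force"],1),"ff",t["finger_force"])
E
python3 -c "
import st;st.show()
from plant import vision;import cv2
s=vision.snapshot('wrist');cv2.imwrite('pics/w1.png',s['img'][:,:,::-1])
c=s
from h import *
v=np.load('v.npy')
W=lambda P:R.from_euler('z',v[2]).apply(np.atleast_2d(P))+[v[0],v[1],0]
print(proj(c,W([[.0624,-.066,.1367],[.0624,-.13,.1367]])))
"
```

```text
clock 1.6 stand-frame TCP [ 0.0632 -0.1151  0.2575] r 0.165 q_est 0.707
tool axes in stand
 [[-0.001  1.    -0.   ]
 [ 1.     0.001 -0.001]
 [-0.001 -0.    -1.   ]] open 0.9992986003619424 F [ 0.2 -0.1 -0.2] ff 0.0
[[278.19286334 151.09409305]
 [278.33908305 226.4931261 ]]
```

View pics/w1.png

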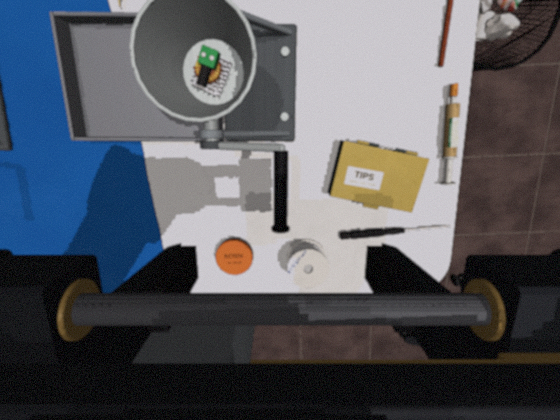

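The wrist view confirms all three parts in this pot, and the grip bar at (280,150–230) is where predicted. Now I descend and grip.

>>> {"name": "step_arm", "arguments": {"steps": [[[0.3,0,3],[0,0,0]],[[0,0,3],[0,0,0]],[[0,0,3],[0,0,0]],[[0,0,2],[0,0,0]],[[0,0,1.1],[0,0,0]],[[0,0,0],[0,0,0]]]}}

```text
clock: 2.4
tool_pos: [0.4863, -0.2388, 0.1362]
eef_rot: [1.0, -0.022, -0.001, -0.0]
contact_force: [0.7, -0.1, -0.6]
opening: 0.999
finger_force: 0.0
```

>>> {"name": "step_arm", "arguments": {"steps": [[[0,0,0],[0,0,0]],[[0,0,0],[0,0,0]],[[0,0,0],[0,0,0]],[[0,0,0],[0,0,0]],[[0,0,0],[0,0,0]],[[0,0,0],[0,0,0]],[[0,0,0],[0,0,0]],[[0,0,0],[0,0,0]]], "claw": -1, "grip_force": 15}}

```text
clock: 3.4
tool_pos: [0.4868, -0.2365, 0.1366]
eef_rot: [1.0, -0.021, -0.0, -0.002]
contact_force: [-1.4, 1.6, 4.2]
opening: 0.124
finger_force: 14.5
```

```bash
python3 -c "
import st;st.show()
from h import *
q=np.linspace(0,2.2,23);p=np.c_[.07*np.sin(1.1-q),.07*np.cos(1.1-q)]*100
print(np.c_[q[1:],np.diff(p,axis=0)*[1,-1]].round(2))"
```

```text
clock 3.4 stand-frame TCP [ 0.0624 -0.1125  0.1366] r 0.07 q_est -0.002
tool axes in stand
 [[-0.002  1.    -0.003]
 [ 1.     0.002 -0.001]
 [-0.001 -0.003 -1.   ]] open 0.12392817580712119 F [-1.4  1.6  4.2] ff 14.460330563597381
[[ 0.1  -0.35 -0.61]
 [ 0.2  -0.41 -0.57]
 [ 0.3  -0.46 -0.53]
 [ 0.4  -0.51 -0.48]
 [ 0.5  -0.56 -0.42]
 [ 0.6  -0.6  -0.37]
 [ 0.7  -0.63 -0.3 ]
 [ 0.8  -0.66 -0.24]
 [ 0.9  -0.68 -0.17]
 [ 1.   -0.69 -0.1 ]
 [ 1.1  -0.7  -0.03]
 [ 1.2  -0.7   0.03]
 [ 1.3  -0.69  0.1 ]
 [ 1.4  -0.68  0.17]
 [ 1.5  -0.66  0.24]
 [ 1.6  -0.63  0.3 ]
 [ 1.7  -0.6   0.37]
 [ 1.8  -0.56  0.42]
 [ 1.9  -0.51  0.48]
 [ 2.   -0.46  0.53]
 [ 2.1  -0.41  0.57]
 [ 2.2  -0.35  0.61]]
```

>>> {"name": "step_arm", "arguments": {"steps": [[[0,-0.35,-0.61],[0,0,0]],[[0,-0.41,-0.57],[0,0,0]],[[0,-0.46,-0.53],[0,0,0]],[[0,-0.51,-0.48],[0,0,0]],[[0,-0.56,-0.42],[0,0,0]],[[0,-0.6,-0.37],[0,0,0]],[[0,-0.63,-0.3],[0,0,0]],[[0,-0.66,-0.24],[0,0,0]],[[0,-0.68,-0.17],[0,0,0]],[[0,-0.69,-0.1],[0,0,0]],[[0,-0.7,-0.03],[0,0,0]],[[0,0,0],[0,0,0]]]}}

```text
clock: 4.9
tool_pos: [0.4897, -0.1761, 0.1758]
eef_rot: [1.0, -0.022, 0.001, 0.0]
contact_force: [0.8, -0.8, 3.7]
opening: 0.128
finger_force: 14.7
```

```bash
python3 -c "import st;st.show()"
```

```text
clock 4.9 stand-frame TCP [ 0.002  -0.1123  0.1758] r 0.0708 q_est 1.071
tool axes in stand
 [[-0.     1.     0.   ]
 [ 1.     0.     0.001]
 [ 0.001  0.    -1.   ]] open 0.12752040502709308 F [ 0.8 -0.8  3.7] ff 14.72011148929596
```

>>> {"name": "step_arm", "arguments": {"steps": [[[0,-0.7,0.03],[0,0,0]],[[0,-0.69,0.1],[0,0,0]],[[0,-0.68,0.17],[0,0,0]],[[0,-0.66,0.24],[0,0,0]],[[0,-0.63,0.3],[0,0,0]],[[0,-0.6,0.37],[0,0,0]],[[0,-0.56,0.42],[0,0,0]],[[0,-0.51,0.48],[0,0,0]],[[0,-0.46,0.53],[0,0,0]],[[0,-0.41,0.57],[0,0,0]],[[0,0,0],[0,0,0]],[[0,0,0],[0,0,0]]]}}

```text
clock: 6.4
tool_pos: [0.4925, -0.1176, 0.1421]
eef_rot: [1.0, -0.022, 0.0, 0.0]
contact_force: [3.0, -4.4, -4.8]
opening: 0.111
finger_force: 15.2
```

```bash
python3 -c "
import st;st.show()
from plant import vision;import cv2,numpy as np
a=vision.snapshot('scene')['img'][185:290,265:405,::-1];b=vision.snapshot('side')['img'][140:260,215:335,::-1]
cv2.imwrite('pics/t2.png',np.hstack([cv2.resize(a,(480,360),interpolation=2),cv2.resize(b,(320,360),interpolation=2)]))"
```

```text
clock 6.4 stand-frame TCP [-0.0566 -0.112   0.1421] r 0.0677 q_est 2.091
tool axes in stand
 [[ 0.     1.     0.   ]
 [ 1.    -0.     0.001]
 [ 0.001  0.    -1.   ]] open 0.11096348827064134 F [ 3.  -4.4 -4.8] ff 15.241520404815674
```

View pics/t2.png

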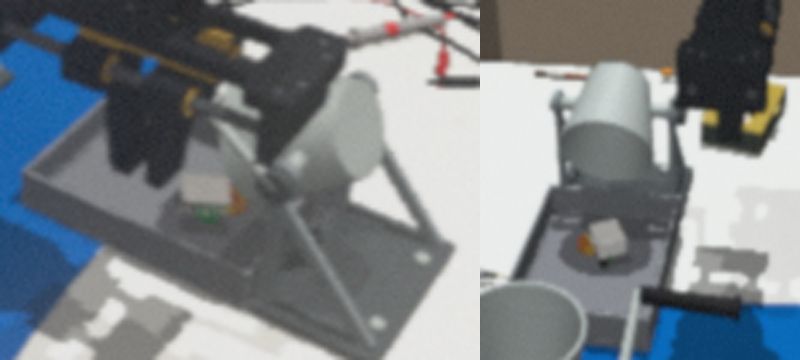

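All three parts have tipped into the tray, in a small heap at scene crop (205,195) and side crop (600,240). The pot is empty. Turning it back now.

>>> {"name": "step_arm", "arguments": {"steps": [[[0,0,0],[0,0,0]],[[0,0.41,-0.57],[0,0,0]],[[0,0.46,-0.53],[0,0,0]],[[0,0.51,-0.48],[0,0,0]],[[0,0.56,-0.42],[0,0,0]],[[0,0.6,-0.37],[0,0,0]],[[0,0.63,-0.3],[0,0,0]],[[0,0.66,-0.24],[0,0,0]],[[0,0.68,-0.17],[0,0,0]],[[0,0.69,-0.1],[0,0,0]],[[0,0.7,-0.03],[0,0,0]],[[0,0,0],[0,0,0]]]}}

```text
clock: 8.0
tool_pos: [0.4892, -0.177, 0.1753]
eef_rot: [1.0, -0.022, 0.0, 0.0]
contact_force: [2.1, 1.6, -4.7]
opening: 0.127
finger_force: 15.2
```

>>> {"name": "step_arm", "arguments": {"steps": [[[0,0.7,0.03],[0,0,0]],[[0,0.69,0.1],[0,0,0]],[[0,0.68,0.17],[0,0,0]],[[0,0.66,0.24],[0,0,0]],[[0,0.63,0.3],[0,0,0]],[[0,0.6,0.37],[0,0,0]],[[0,0.56,0.42],[0,0,0]],[[0,0.51,0.48],[0,0,0]],[[0,0.46,0.53],[0,0,0]],[[0,0.41,0.57],[0,0,0]],[[0,0.3,0.5],[0,0,0]],[[0,0,0],[0,0,0]]]}}

```text
clock: 9.5
tool_pos: [0.4859, -0.2367, 0.1373]
eef_rot: [1.0, -0.021, -0.001, -0.001]
contact_force: [-0.1, 8.4, -1.2]
opening: 0.123
finger_force: 15.0
```

```bash
python3 -c "import st;st.show()"
```

```text
clock 9.5 stand-frame TCP [ 0.0627 -0.1134  0.1373] r 0.0705 q_est 0.005
tool axes in stand
 [[-0.001  1.    -0.003]
 [ 1.     0.001 -0.003]
 [-0.003 -0.003 -1.   ]] open 0.12253933239526735 F [-0.1  8.4 -1.2] ff 14.953096490353346
```

Upright, against the stop. Release and retreat.

>>> {"name": "step_arm", "arguments": {"steps": [[[0,0,0],[0,0,0]],[[0,0,0],[0,0,0]],[[0,0,0],[0,0,0]],[[0,0,0],[0,0,0]],[[0,0,0],[0,0,0]],[[0,0,0],[0,0,0]],[[0,0,-2],[0,0,0]],[[0,0,-4],[0,0,0]],[[0,0,-4],[0,0,0]],[[0,3,-2],[0,0,0]],[[0,3,0],[0,0,0]],[[0,0,0],[0,0,0]]], "claw": 1}}

```text
clock: 11.0
tool_pos: [0.4832, -0.301, 0.258]
eef_rot: [1.0, -0.024, 0.0, 0.001]
contact_force: [0.7, 0.7, -0.9]
opening: 1.006
finger_force: 0.0
```

```bash
python3 -c "
import st;st.show()
from plant import vision;import cv2,numpy as np
a=vision.snapshot('scene')['img'][185:290,265:405,::-1];b=vision.snapshot('side')['img'][140:260,215:335,::-1]
cv2.imwrite('pics/t3.png',np.hstack([cv2.resize(a,(480,360),interpolation=2),cv2.resize(b,(320,360),interpolation=2)]))"
```

```text
clock 11.0 stand-frame TCP [ 0.1271 -0.1133  0.258 ] r 0.1989 q_est 0.407
tool axes in stand
 [[ 0.004  1.     0.002]
 [ 1.    -0.004  0.   ]
 [ 0.     0.002 -1.   ]] open 1.0056370486068809 F [ 0.7  0.7 -0.9] ff 0.0
```

View pics/t3.png

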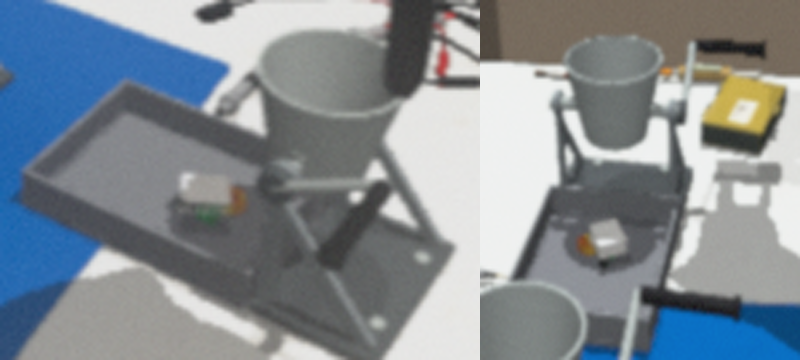

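The pot is upright, the three parts lie in the tray at scene crop (210,195), and the arm is clear.

```bash
python3 -c "
from plant import finish_job
print(finish_job())"
```

```text
the job is handed in; nothing more can be done
None
```

I handed the job in at about 11 s: the heatsink, coil and adapter tipped into the full pot's tray, that pot is back upright against its stop, the arm is clear, and the empty pot was not touched; no verdict came back.

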